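# Wedge the rocking rivet cabinet steady

## Robot

A 7-joint arm with a two-finger parallel gripper is mounted at the origin on the work surface. World frame = base frame: x ahead of the robot, y to its left, z up, the work surface at z = 0. Lengths are in m, angles in rad, forces in N, time in s.
With the tool pointing down it reaches from about 0.425 to 0.875 m from the base axis. Payload 4.7 kg.
Tool frame: the origin (TCP) lies midway between the tips of the shut fingers; the grasp point (between the pads) lies 19 mm behind it; z points along the fingers, y is the direction in which the jaws open and shut (so a half turn about z gives the same grasp; the last joint's range is limited). The gripper opens to 87 mm and grips with 3 to 60 N. Pads are 19 mm wide; open, the fingers measure 117 mm over their backs; the gripper's body (75 mm by 190 mm) begins 51 mm behind the grasp point.
Start: joints at [1.233, 0.321, -0.07, 1.45, 0.023, 1.371, -0.057], TCP at [0.224, -0.61, 0.223] pointing down, gripper open.
Joint ranges: [-2.86, 2.86], [-0.3, 2.09], [-1.38, 1.24], [0.06, 2.45], [-1.56, 4.7], [0.09, 2.05], [-2.69, 2.69]. Speed limits (rad/s): [2.57, 2.57, 3.14, 3.14, 3.14, 3.14, 3.14].

## Interface

Orientations are given as a rotation vector (axis times angle).
In Python, from bench import * gives the robot as it stands.
- The arm moves only by the tool move_arm, never from a script. Its arguments are lists of equal length, an entry for each row: "jaw": the closure in counts, from 0 (fully open) to 255 (shut); "slide": the shift along the tool's x, y, z in cm, a list of three; "dr": the turn, a rotation vector about the tool's x, y, z in degrees, a list of three. A call has 1 to 5 rows; each row shifts and turns the commanded pose from where the row before left it, along the tool's axes as they then stand; what a row does not reach is not made up. A row lasts 1/10 s, in which the tool goes at most 50 mm and 8.59 degrees, less where a joint would pass 70% of its speed; a pose out of reach is approached as far as the arm can. A call with a gripper value outside its range is refused whole. The fingers move at their own pace and stop on an object; "force" is the grip in N (left out, the last holds). Time passes only in rows, so rows that do not move let the fingers close. It gives the time, the measured TCP pose, the force and the opening at its end, in the units of the state.
- get_state(): the state, without advancing time (a new reading comes with each control period).
- get_image(name): name is "scene" or "top" or "wrist"; returns (picture, depth): 384x512x3 uint8, red, green, blue; 384x512 float32, m along the optical axis (not along the pixel's ray), 0 where there is no reading.
- camera_params(name): a dict with "K" (3x3 intrinsics, pixels), "k1" (the pictures are not rectified: a ray, as slopes to the right and down, at radius r is drawn at 1 + k1 r^2 times it, then the intrinsics apply), "extrinsics" (4x4, takes a point from camera to world coordinates); the wrist camera has in their place "tool_from_camera" (4x4, takes a point from camera to tool coordinates, whose origin is the TCP and whose axes are the flange's). Camera axes: x right, y up, looking along -z (the intrinsics and any distortion apply to the point x, -y, -z); pixel columns grow to the right and rows downward; lengths in m; the calibration is good to about 2 mm. A picture is of the moment at which its call begins: read the wrist's pose just before it. camera_params takes no time and is no camera call.
- close_job(): hands the job in, once; it reports no verdict.
Trained networks look in the newest picture that a camera, given by its name, has taken for a name from the list of things; names that differ only in an ending like _2 or _b are one class to them, and where a whole thing is asked for, a point or a joint stands for the part that bears it (a point fixed in the world has none). Each returns a list of dicts, best first, with "score" (0 to 1); they miss things now and then, are a little off and sometimes report something else, mostly with a low value. They report only what shows in the picture. A call takes as long as a camera call. They do not tell look-alikes from the thing itself.
- regions_of(camera, query): "mask" (384x512 bool, what is visible of it) and "xy" ([column, row] in pixels, amid what is visible of it).
The state is a dict: "time": time; "joint_positions": joint angles; "qd": joint speeds; "joint_torque": joint torques, N m; "position": TCP position; "tool_rot": TCP orientation; "ft_force": force on the tool from outside, world axes, zero at the start; "torque": the same for the moment, N m; "grip_width": opening from 0.0 (shut) to 1.0 (fully open).
Only numpy, scipy, OpenCV 4.12 (cv2) and the standard library are available. Lean on these libraries where they do the work, as an engineer would, in place of code of your own. Each camera call takes 0.05 s, during which the arm holds its last target.

## Task

The little drawer cabinet on the shoemaker's bench rocks, because its front foot next to the wooden wedge has lost its rubber pad. Using only your fingertips, push the wedge thin end first in under that foot until it is snug and the cabinet no longer rocks and stands level, then press down firmly for a moment on the cabinet's top right above that foot to test that it stays put. Leave the wedge in place and take your hand away; do not pick anything up, do not shove the cabinet out of its place, and leave the other things on the bench alone.

Things in the scene. Friction and masses are not known exactly. Their poses are not given: they have to be found in the camera images.
- cabinet: Grey steel cabinet, nine cream drawers in front, 170 mm deep (x), 260 wide (y), flat top 180 above the bench. Loose, 2.6 to 3.8 kg. Origin on the bench under its middle; +x front to back (front face x = -85, pulls 9 more), +y to the bad foot's side. Stands level on 3 rubber feet at (63, 108), (63, -108), (-63, -108); steel underside 26 above the bench. Friction on the bench 0.5 to 0.7.
- short_corner (a point): On the cabinet's flat top, 180 mm up, straight above the bad foot, a bare bolt 12 mm thick at cabinet (-63, 108) mm, 22 in from front and side. Its round end hangs 4 to 8 mm above the bench (varies). Pressed here with 1 to 4 N the cabinet tips down till the bolt touches, and comes back; with the wedge snug it does not. A wedge driven too far lifts the corner.
- wedge: Wooden wedge, loose, 45 g, 150 mm long, 40 wide, flat below, lying in front of the bad foot, pointing roughly at it. Origin on the underside at mid length and width; +x to the thin end (2 mm high, x = +75); square thick end (16 high) at x = -75. Top height at x: 9 - 0.0933 x, so snug with the bolt at x = +54 (gap 4) to +11 (gap 8); 10.7 mm more lifts the corner 1 mm.
- wedge_heel (a point): Middle of the wedge's thick end face, 8 mm up: where to push it in. Sliding free it takes under 0.5 N; once it meets the bolt the push needed grows, snug from about 2 to 6 N; above 8 to 12 N the corner is being lifted or the cabinet shoved. Pushed sideways near this end, the wedge turns about a point some 25 mm ahead of its origin.
- awl: Awl with a turned wooden handle and steel spike, 150 mm long, 29 mm high, lying in front of the cabinet some 170 mm beside the wedge; origin under its middle. Leave alone.
- spool: Thread spool standing on end, 44 mm across, 40 mm high, some 170 mm to the other side of the wedge; origin under its middle. Leave alone.
- shoe_last: Wooden shoe last, 258 mm long, 88 mm wide, 94 mm high; origin under its middle. Leave alone.
- hammer: Shoemaker's hammer lying on its side, 220 mm long, head 110 mm across, 35 mm high; origin under the handle, 76 mm from the head. Leave alone.
- dye_bottle: Amber bottle, 52 mm across, 115 mm high; origin under its middle. Leave alone.
- cement_tin: Metal tin, 84 mm across, 95 mm high; origin under its middle. Leave alone.
- rivet_tray: Low grey tray with compartments, 100 by 150 mm, 28 mm high; origin under its middle. Leave alone.
Mind the look-alikes: they are no part of the job. What is shaped like the wedge but blue or pink is not meant.

How it is judged:
On the way, in this order (a step that is already met when the one before it is completed fails the run):
1. the wedge is snug under the bare bolt and the cabinet still level (y of short_corner in the frame of wedge between -0.018 and 0.018 m and contact force between wedge and cabinet above 0.4 N and angle between cabinet's own z axis and vertical below 0.011 rad), for 0.2 s.
2. the fingers press down firmly (over 5 N) on the cabinet above the bare bolt and it does not rock (y of short_corner in the frame of wedge between -0.018 and 0.018 m and angle between cabinet's own z axis and vertical below 0.011 rad and contact force between the fingers and cabinet above 5 N and horizontal distance between the grasp point and short_corner below 0.05 m and height (world z) of the grasp point above 0.15 m), for 0.2 s.
At the end, for the whole second after the job is handed in: Pressed with over 5 N within 50 mm of the point above the bare bolt for 0.2 s, the cabinet stayed put; the wedge carries load (over 0.4 N) under the bolt (within 18 mm of its centre line), and the cabinet is level within 0.011 rad, at rest, within 20 mm of its place (all of step 1 and distance of cabinet from where it was at the start of the episode below 0.02 m and linear speed of each of cabinet, wedge below 0.01 m/s); the robot touches nothing.
It fails at once if the wedge is lifted off the bench (over 6 mm) or turned over (height (world z) of wedge above 0.006 m or angle between wedge's own z axis and vertical above 0.3 rad).
It fails at once if the cabinet is lifted (over 10 mm) or tipped (over 0.12 rad) (height (world z) of cabinet above 0.01 m or angle between cabinet's own z axis and vertical above 0.12 rad).
It fails at once if the cabinet is shoved more than 30 mm (distance of cabinet from where it was at the start of the episode above 0.03 m).
It fails at once if another thing on the bench is moved more than 30 mm (distance of any of awl, spool, shoe_last, hammer, dye_bottle, cement_tin, rivet_tray from where it was at the start of the episode above 0.03 m).
It also fails if it takes over 56 s, if anything falls off the work surface, if the arm or the gripper's body presses on something with over 40 N, if the wrist force passes 120 N, or if a joint passes its speed limit or range.

## Working session

There is one attempt and no reset: what is moved stays moved. The work goes in short steps, Python scripts to look and compute and a tool call to move; the robot and the scene stay as the last step left them, time stands still between calls to the robot, and variables do not carry over. Pictures are saved under pics/ and viewed, and the job is handed in when it is done.

Besides the shell and the picture viewer there is one more tool, called after "Emit:" in YAML: its name, and indented under it one key for each argument. move_arm: Moves the arm, as the interface text tells. Its arguments: {"type":"object","properties":{"jaw":{"type":"array","items":{"type":"number"}},"slide":{"type":"array","items":{"type":"array","items":{"type":"number"}}},"dr":{"type":"array","items":{"type":"array","items":{"type":"number"}}},"force":{"type":"number"}},"required":["jaw","slide","dr"]}

```bash
ls; mkdir -p pics; cat > h.py <<'E'
from bench import *
import numpy as np, cv2
from scipy.spatial.transform import Rotation as R
def undist(K,k1,uv):
    uv=np.atleast_2d(np.asarray(uv,float))
    d=np.array([k1,0,0,0,0],float)
    return cv2.undistortPoints(uv.reshape(-1,1,2),np.array(K,float),d).reshape(-1,2)
def world(cam,uv,z,E=None):
    p=camera_params(cam);s=undist(p["K"],p["k1"],uv);z=np.atleast_1d(z)
    P=np.c_[s[:,0]*z,-s[:,1]*z,-z,np.ones(len(s))]
    E=np.array(p["extrinsics"]) if E is None else E
    return (P@E.T)[:,:3]
def onplane(cam,uv,h,E=None):
    p=camera_params(cam);s=undist(p["K"],p["k1"],uv)
    E=np.array(p["extrinsics"]) if E is None else E
    D=np.c_[s[:,0],-s[:,1],-np.ones(len(s))]@E[:3,:3].T
    o=E[:3,3]; t=(h-o[2])/D[:,2]
    return o+D*t[:,None]
def wristE():
    s=get_state();T=np.eye(4);T[:3,:3]=R.from_rotvec(s["tool_rot"]).as_matrix();T[:3,3]=s["position"]
    return T@np.array(camera_params("wrist")["tool_from_camera"])
def save(n,im): cv2.imwrite("pics/"+n+".png",im[:,:,::-1])
E
python3 - <<'E'
from h import *
print(get_state())
for c in("scene","top"):
    im,d=get_image(c);save(c+"0",im);np.save(c+"0.npy",d)
    for q in ["wedge","cabinet"]:
        for r in regions_of(c,q):
            print(c,q,r["score"],r["xy"],r["mask"].sum())
            np.save(f"m_{c}_{q}_{int(r['xy'][0])}.npy",r["mask"])
E
```

```text
pics
{'time': 0.0, 'joint_positions': array([ 1.23314384,  0.32183249, -0.07008465,  1.45168994,  0.02260726,
        1.37080588, -0.05688964]), 'qd': array([-1.67149915e-03,  3.47095398e-04, -1.94981652e-03,  1.45179082e-03,
        3.45607309e-04, -7.30707557e-04, -9.21005102e-05]), 'joint_torque': array([-3.61331022e-04, -4.91300154e+01, -4.03989851e-01, -3.12530780e+01,
       -6.38876553e-02,  4.38667636e-02,  1.96460746e-04]), 'position': array([ 0.22370857, -0.60968839,  0.22144787]), 'tool_rot': array([-3.09124970e+00, -5.49421346e-01,  6.99527671e-04]), 'ft_force': array([ 0.12528095, -0.9513029 , -0.29008084]), 'torque': array([-0.01483209,  0.03404875,  0.01701067]), 'grip_width': 0.9972419759218671}
scene wedge 0.98 [255.5, 358.8] 1042
scene wedge 0.84 [369.4, 216.3] 533
scene wedge 0.78 [274.6, 260.1] 760
scene wedge 0.75 [184.6, 272.8] 847
scene wedge 0.7 [235.7, 130.1] 219
scene cabinet 0.97 [246.4, 175.2] 7061
top wedge 0.85 [253.6, 145.5] 406
top wedge 0.76 [182.7, 271.7] 404
top wedge 0.74 [212.9, 192.3] 381
top wedge 0.59 [323.8, 269.3] 436
top wedge 0.38 [268.9, 217.2] 3915
top cabinet 0.64 [215.5, 191.3] 379
top cabinet 0.56 [266.0, 216.9] 3940
```

View pics/scene0.png

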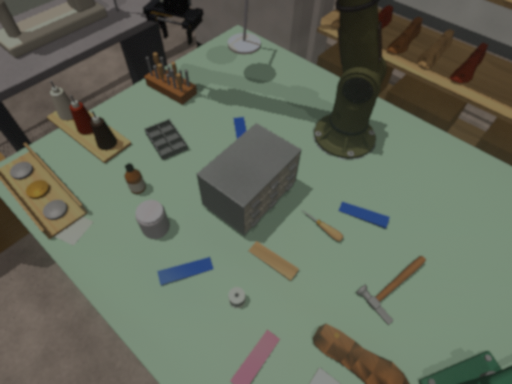

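View pics/top0.png

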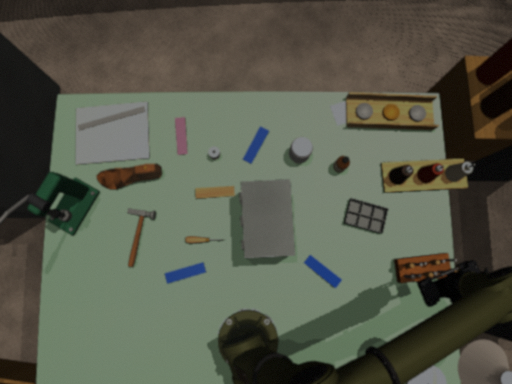

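The wooden wedge is at scene (274,260) and top (214,192). The cabinet is at top (268,218), with its front facing left in the image, towards the wedge. The awl is at top (204,240) and the spool at (214,153). The blue and pink wedges are decoys.

```bash
cat > m1.py <<'E'
from h import *
for cam in("top","scene"):
    im=cv2.imread(f"pics/{cam}0.png");d=np.load(cam+"0.npy")
    v,u=np.mgrid[0:384,0:512]
    P=world(cam,np.c_[u.ravel(),v.ravel()].astype(float),d.ravel()).reshape(384,512,3)
    hsv=cv2.cvtColor(im,cv2.COLOR_BGR2HSV)
    wm=np.load({"top":"m_top_wedge_212.npy","scene":"m_scene_wedge_274.npy"}[cam])
    Q=P[wm];print(cam,"wedge px",wm.sum(),"z",np.percentile(Q[:,2],[5,50,95]))
    uv=np.c_[u[wm],v[wm]].astype(float)
    W=onplane(cam,uv,0.008)[:,:2]
    r=cv2.minAreaRect(W.astype(np.float32)*1000);print("rect mm",r, cv2.boxPoints(r).tolist())
    import glob
    # cabinet top from depth
    m=(d>0)&(abs(P[:,:,2]-0.18)<0.012)
    n,l,st,c=cv2.connectedComponentsWithStats(m.astype(np.uint8))
    for i in range(1,n):
        if st[i,4]>300:
            k=l==i
            uv=np.c_[u[k],v[k]].astype(float);W=onplane(cam,uv,0.18)[:,:2]
            r=cv2.minAreaRect(W.astype(np.float32)*1000);print("cab",st[i],np.median(P[k][:,2]),r,cv2.boxPoints(r).tolist())
E
python3 m1.py
```

```text
top wedge px 381 z [0.00128604 0.00835051 0.01702875]
rect mm ((554.735107421875, 130.27328491210938), (41.62464904785156, 145.12167358398438), 3.699755907058716) [[529.2839965820312, 201.3399200439453], [538.6483764648438, 56.52069854736328], [580.1862182617188, 59.20664978027344], [570.8218383789062, 204.02587890625]]
cab [ 241  179   54   79 3860] 0.17899615282309944 ((436.0023498535156, -65.11971282958984), (260.07623291015625, 170.19288635253906), 2.684546709060669) [[302.12127685546875, 13.79273796081543], [310.09259033203125, -156.21337890625], [569.8834228515625, -144.03216552734375], [561.912109375, 25.973953247070312]]
scene wedge px 760 z [-0.00035728  0.00796638  0.01520321]
rect mm ((558.4892578125, 129.96099853515625), (46.667396545410156, 151.3567657470703), 5.068777084350586) [[528.560546875, 203.2818603515625], [541.93310546875, 52.51700210571289], [588.41796875, 56.64013671875], [575.04541015625, 207.40499877929688]]
cab [ 197  123  105   87 4498] 0.17854920797311308 ((441.016357421875, -62.09870910644531), (265.0099792480469, 174.88131713867188), 2.657623052597046) [[304.5994873046875, 19.103958129882812], [312.70831298828125, -155.58926391601562], [577.4332275390625, -143.30137634277344], [569.3244018554688, 31.391845703125]]
```

```bash
cat >> h.py <<'E'
def pose():
    s=get_state();return np.array(s["position"]),R.from_rotvec(s["tool_rot"])
def tgtR(yaw):  # tool x heading (deg), tool z down
    a=np.radians(yaw);x=[np.cos(a),np.sin(a),0];z=[0,0,-1];y=np.cross(z,x)
    return R.from_matrix(np.c_[x,y,z])
def plan(p,yaw,n=None,start=None):
    p0,R0=start or pose();p=np.array(p,float);R1=tgtR(yaw)
    rv=(R0.inv()*R1).as_rotvec(degrees=True)
    if n is None: n=int(np.ceil(max(np.linalg.norm(p-p0)/0.045,np.linalg.norm(rv)/8.4,1)))
    sl=[];dr=[];Rc=R0;pc=p0
    for i in range(n):
        w=(p-pc)/(n-i);s=np.round(Rc.inv().apply(w)*100,2)
        d=np.round((Rc.inv()*R1).as_rotvec(degrees=True)/(n-i),2)
        pc=pc+Rc.apply(s/100);Rc=Rc*R.from_rotvec(d,degrees=True)
        sl.append(s.tolist());dr.append(d.tolist())
    for i in range(0,n,5): print("slide",sl[i:i+5],"\n dr",dr[i:i+5])
    return pc,Rc
E
python3 - <<'E'
from h import *
print(np.round(camera_params("wrist")["tool_from_camera"],3),camera_params("wrist")["K"])
a=plan((0.47,-0.33,0.33),55,8)
print()
plan((0.57,0.15,0.30),93,start=a)
E
```

```text
[[ 0.     0.96   0.28   0.078]
 [ 1.    -0.     0.     0.001]
 [ 0.     0.28  -0.96  -0.162]
 [ 0.     0.     0.     1.   ]] [[302.76012881   0.         260.861528  ]
 [  0.         302.76012881 192.23667462]
 [  0.           0.           1.        ]]
slide [[4.09, -2.23, -1.35], [4.25, -1.91, -1.35], [4.38, -1.58, -1.35], [4.49, -1.24, -1.34], [4.58, -0.9, -1.35]] 
 dr [[-0.0, -0.0, -4.36], [-0.01, -0.0, -4.35], [-0.0, -0.0, -4.36], [-0.0, -0.0, -4.35], [-0.01, -0.0, -4.36]]
slide [[4.63, -0.55, -1.34], [4.66, -0.19, -1.35], [4.65, 0.16, -1.34]] 
 dr [[-0.0, -0.0, -4.35], [-0.01, -0.01, -4.36], [-0.0, -0.0, -4.35]]

slide [[4.1, -1.76, 0.27], [4.19, -1.51, 0.27], [4.28, -1.25, 0.27], [4.35, -0.99, 0.27], [4.4, -0.73, 0.27]] 
 dr [[-0.0, -0.0, -3.45], [-0.0, -0.0, -3.46], [-0.0, -0.0, -3.45], [-0.0, -0.0, -3.46], [-0.0, -0.0, -3.45]]
slide [[4.43, -0.46, 0.27], [4.45, -0.2, 0.28], [4.46, 0.07, 0.27], [4.44, 0.34, 0.28], [4.42, 0.61, 0.27]] 
 dr [[-0.0, -0.0, -3.46], [-0.0, -0.0, -3.45], [-0.0, -0.0, -3.46], [-0.0, -0.0, -3.45], [-0.0, -0.0, -3.46]]
slide [[4.37, 0.88, 0.28]] 
 dr [[-0.0, -0.0, -3.45]]
```

Emit:
move_arm:
  jaw: [100, 100, 100, 100, 100]
  slide:
    - [4.1, -2.2, -1.4]
    - [4.25, -1.9, -1.4]
    - [4.4, -1.6, -1.4]
    - [4.5, -1.2, -1.4]
    - [4.6, -0.9, -1.4]
  dr:
    - [0, 0, -4.4]
    - [0, 0, -4.4]
    - [0, 0, -4.4]
    - [0, 0, -4.4]
    - [0, 0, -4.4]

```text
time: 0.8
position: [0.3792, -0.4336, 0.2933]
tool_rot: [2.929, 1.134, -0.0]
ft_force: [-0.1, -0.3, 0.7]
grip_width: 0.654
```

Emit:
move_arm:
  jaw: [100, 100, 100, 100, 100]
  slide:
    - [4.6, -0.5, -1.4]
    - [4.6, -0.2, -1.4]
    - [4.6, 0.2, -1.4]
    - [4.1, -1.8, 0]
    - [4.2, -1.5, 0]
  dr:
    - [0, 0, -4.4]
    - [0, 0, -4.4]
    - [0, 0, -4.4]
    - [0, 0, -3.4]
    - [0, 0, -3.4]

```text
time: 1.3
position: [0.488, -0.2418, 0.3349]
tool_rot: [2.688, 1.626, 0.001]
ft_force: [0.5, -0.3, 0.5]
grip_width: 0.611
```

Emit:
move_arm:
  jaw: [100, 100, 100, 100, 100]
  slide:
    - [4.3, -1.2, 0]
    - [4.35, -1, 0]
    - [4.4, -0.7, 0]
    - [4.4, -0.5, 0]
    - [4.45, -0.2, 0]
  dr:
    - [0, 0, -3.4]
    - [0, 0, -3.4]
    - [0, 0, -3.4]
    - [0, 0, -3.4]
    - [0, 0, -3.4]

```text
time: 1.8
position: [0.5323, -0.0239, 0.3348]
tool_rot: [2.419, 2.004, -0.0]
ft_force: [-0.2, -1.0, -0.2]
grip_width: 0.612
```

Emit:
move_arm:
  jaw: [100, 100, 100, 100, 100]
  slide:
    - [4.45, 0.1, 0.5]
    - [4.4, 0.3, 0.5]
    - [4.4, 0.6, 0.5]
    - [4.4, 0.9, 0.5]
    - [0, 0, 0]
  dr:
    - [0, 0, -3.4]
    - [0, 0, -3.4]
    - [0, 0, -3.4]
    - [0, 0, -3.4]
    - [0, 0, 0]

```text
time: 2.3
position: [0.5673, 0.1568, 0.3136]
tool_rot: [-2.15, -2.284, -0.004]
ft_force: [-0.8, 1.0, -0.2]
grip_width: 0.607
```

```bash
cat > look.py <<'E'
from h import *
import sys
n=sys.argv[1]
E=wristE();np.save(n+"_E.npy",E)
im,d=get_image("wrist");save(n,im);np.save(n+"_d.npy",d)
print(get_state()["time"],pose()[0],get_state()["ft_force"],pose()[1].as_matrix()[:,0])
E
python3 look.py w1
```

```text
2.35 [0.56792601 0.15275418 0.31390968] [ 0.12920049 -1.22154195 -0.40733426] [-0.05532058  0.99846655  0.00204411]
```

View pics/w1.png

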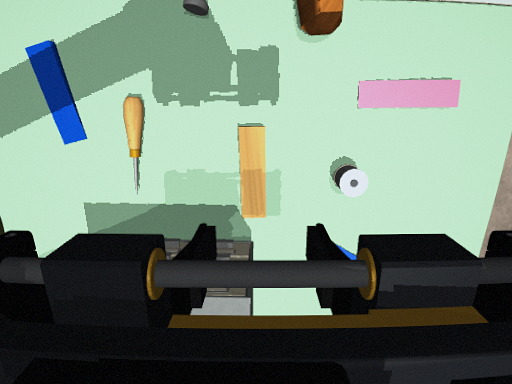

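```bash
cat > wm.py <<'E'
from h import *
import sys
n=sys.argv[1]
def wedge(n):
    E=np.load(n+"_E.npy");im=cv2.imread(f"pics/{n}.png");d=np.load(n+"_d.npy")
    hsv=cv2.cvtColor(im,cv2.COLOR_BGR2HSV)
    m=cv2.inRange(hsv,(8,90,60),(25,255,255))
    v,u=np.mgrid[0:384,0:512]
    P=world("wrist",np.c_[u.ravel(),v.ravel()].astype(float),d.ravel(),E).reshape(384,512,3)
    m[(P[:,:,2]>0.03)|(d<=0)|(P[:,:,0]<0.48)|(P[:,:,0]>0.65)|(P[:,:,1]>0.30)|(P[:,:,1]<0)]=0
    nn,l,st,c=cv2.connectedComponentsWithStats(m);k=1+np.argmax(st[1:,4]);k=l==k
    Q=P[k];X=np.c_[Q[:,:2],np.ones(len(Q))];co=np.linalg.lstsq(X,Q[:,2],rcond=None)[0]
    uv=np.c_[u[k],v[k]].astype(float)
    W=onplane("wrist",uv,0.009,E)[:,:2]
    W=W if True else Q[:,:2]
    r=cv2.minAreaRect(W.astype(np.float32)*1000)
    b=cv2.boxPoints(r)
    return k,Q,co,r,b,P
if __name__=="__main__":
    k,Q,co,r,b,P=wedge(n)
    print("n",k.sum(),"slope",co[:2],"z med",np.median(Q[:,2]))
    print(r);print(np.round(b,1).tolist())
    r2=cv2.minAreaRect(Q[:,:2].astype(np.float32)*1000);print("depth-based",r2)
    c=Q[:,:2].mean(0);e,V=np.linalg.eigh(np.cov((Q[:,:2]-c).T));a=V[:,1]*(-np.sign(V[1,1]));print("pca centre",c*1000,"axis",a)
E
python3 wm.py w1
python3 - <<'E'
from h import *
E=np.load("w1_E.npy");d=np.load("w1_d.npy")
v,u=np.mgrid[0:384,0:512]
P=world("wrist",np.c_[u.ravel(),v.ravel()].astype(float),d.ravel(),E).reshape(384,512,3)
for row in (243,250,300,306,312):
    print(row,[(c,np.round(P[row,c]*1000).astype(int).tolist()) for c in range(190,262,7)])
E
```

```text
n 2288 slope [-0.01240604  0.0898973 ] z med 0.0097153426734988
((555.7899169921875, 128.64344787597656), (39.58061599731445, 147.4295654296875), 4.474327087402344)
[[530.2999877929688, 200.60000610351562], [541.7999877929688, 53.599998474121094], [581.2999877929688, 56.70000076293945], [569.7999877929688, 203.6999969482422]]
depth-based ((556.1381225585938, 127.02013397216797), (39.47490692138672, 150.16152954101562), 4.3291497230529785)
pca centre [555.87567438 131.59913534] axis [ 0.07657564 -0.99706378]
243 [(190, [533, 165, 341]), (197, [536, 165, 340]), (204, [539, 164, 337]), (211, [542, 162, 332]), (218, [510, 26, 52]), (225, [521, 26, 51]), (232, [531, 27, 51]), (239, [541, 17, 29]), (246, [552, 18, 29]), (253, [564, 4, 0]), (260, [576, 5, -1])]
250 [(190, [534, 165, 348]), (197, [537, 164, 345]), (204, [541, 164, 345]), (211, [542, 158, 333]), (218, [511, 18, 61]), (225, [522, 19, 61]), (232, [532, 20, 61]), (239, [543, 18, 57]), (246, [554, 19, 56]), (253, [564, -8, 1]), (260, [576, -7, 2])]
300 [(190, [537, 148, 362]), (197, [541, 149, 364]), (204, [511, 14, 179]), (211, [519, 16, 181]), (218, [527, 15, 178]), (225, [535, 16, 179]), (232, [543, 16, 178]), (239, [551, 17, 179]), (246, [559, 18, 179]), (253, [570, -112, -1]), (260, [582, -110, 0])]
306 [(190, [538, 146, 364]), (197, [541, 146, 364]), (204, [511, 6, 179]), (211, [519, 7, 179]), (218, [527, 7, 179]), (225, [536, 8, 179]), (232, [544, 8, 179]), (239, [552, 9, 179]), (246, [560, 9, 179]), (253, [570, -125, -2]), (260, [583, -123, 0])]
312 [(190, [538, 143, 364]), (197, [503, -3, 179]), (204, [511, -3, 179]), (211, [519, -2, 180]), (218, [527, -2, 178]), (225, [536, -1, 178]), (232, [544, 0, 179]), (239, [552, 0, 179]), (246, [560, 1, 179]), (253, [571, -137, 0]), (260, [584, -136, 1])]
```

The view shows the wedge (u 239–266, v 126–217) with its thick end away from the cabinet. Its line passes about 24 mm outboard (+x) of the bolt, which is near (0.541, 0.001). I'll shut the fingers and nudge the wedge sideways just ahead of its middle.

```bash
python3 - <<'E'
from h import *
a=plan((0.605,0.122,0.05),88,6);print()
plan((0.605,0.122,0.004),88,2,start=a)
E
```

```text
slide [[-0.55, 0.59, 4.4], [-0.55, 0.6, 4.4], [-0.53, 0.61, 4.4], [-0.52, 0.62, 4.39], [-0.52, 0.62, 4.4]] 
 dr [[-0.01, -0.02, 0.86], [-0.02, -0.02, 0.86], [-0.01, -0.02, 0.86], [-0.02, -0.02, 0.86], [-0.01, -0.02, 0.87]]
slide [[-0.5, 0.63, 4.39]] 
 dr [[-0.02, -0.01, 0.86]]

slide [[0.0, 0.0, 2.3], [0.0, 0.0, 2.3]] 
 dr [[0.0, -0.0, 0.0], [0.0, -0.0, 0.0]]
```

Emit:
move_arm:
  jaw: [255, 255, 255, 255, 255]
  slide:
    - [-0.5, 0.6, 4.4]
    - [-0.5, 0.6, 4.4]
    - [-0.5, 0.6, 4.4]
    - [-0.5, 0.6, 4.4]
    - [-0.5, 0.65, 4.4]
  dr:
    - [0, 0, 0.9]
    - [0, 0, 0.9]
    - [0, 0, 0.9]
    - [0, 0, 0.9]
    - [0, 0, 0.9]

```text
time: 2.85
position: [0.6003, 0.1215, 0.0931]
tool_rot: [2.257, 2.182, -0.001]
ft_force: [1.9, 0.3, 0.5]
grip_width: 0.242
```

Emit:
move_arm:
  jaw: [255, 255, 255, 255, 255]
  slide:
    - [-0.5, 0.65, 4.4]
    - [0, 0, 0]
    - [0, 0, 0]
    - [0, 0, 0]
    - [0, 0, 0]
  dr:
    - [0, 0, 0.9]
    - [0, 0, 0]
    - [0, 0, 0]
    - [0, 0, 0]
    - [0, 0, 0]

```text
time: 3.35
position: [0.6079, 0.1195, 0.0536]
tool_rot: [2.27, 2.168, 0.006]
ft_force: [0.6, 0.1, 0.9]
grip_width: 0.007
```

```bash
python3 look.py w2; python3 -c "
from h import *
plan((0.605,0.122,0.004),88,2)"
```

```text
3.4 [0.60768262 0.11933369 0.05319735] [-0.51128481  0.43971177 -0.37321682] [4.57904984e-02 9.98951000e-01 3.60776942e-04]
slide [[0.13, -0.15, 2.46], [0.12, -0.15, 2.46]] 
 dr [[0.12, -0.01, -0.31], [0.12, -0.01, -0.31]]
```

View pics/w2.png

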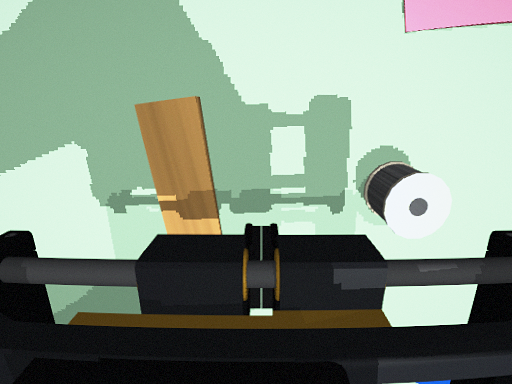

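The fingers are shut to the right (+x) of the wedge at a safe distance, and the spool is well clear.

Emit:
move_arm:
  jaw: [255, 255, 255, 255, 255]
  slide:
    - [0.1, -0.2, 2.5]
    - [0.1, -0.2, 2.4]
    - [0, 0, 0]
    - [0, -0.5, 0]
    - [0, -0.5, 0]
  dr:
    - [0, 0, 0]
    - [0, 0, 0]
    - [0, 0, 0]
    - [0, 0, 0]
    - [0, 0, 0]

```text
time: 3.9
position: [0.5924, 0.1217, 0.0026]
tool_rot: [2.271, 2.169, 0.001]
ft_force: [0.2, -0.5, 0.1]
grip_width: 0.007
```

Emit:
move_arm:
  jaw: [255, 255, 255, 255]
  slide:
    - [0, -0.3, 0]
    - [0, -0.3, 0]
    - [0, -0.3, 0]
    - [0, 0, 0]
  dr:
    - [0, 0, 0]
    - [0, 0, 0]
    - [0, 0, 0]
    - [0, 0, 0]

```text
time: 4.3
position: [0.583, 0.1218, 0.0017]
tool_rot: [2.272, 2.17, -0.0]
ft_force: [0.9, 0.5, -0.5]
grip_width: 0.003
```

```bash
python3 look.py w3; python3 wm.py w3
```

```text
4.35 [0.58320948 0.12171775 0.00164512] [ 0.40730053 -0.05015532  0.70000328] [ 4.61230014e-02  9.98935740e-01 -2.38017937e-04]
n 10849 slope [-0.02730651  0.08955345] z med 0.013039669365847772
((550.7968139648438, 165.30923461914062), (43.30561447143555, 74.5274429321289), 2.5145955085754395)
[[527.5, 201.60000610351562], [530.7999877929688, 127.0999984741211], [574.0999755859375, 129.0], [570.7999877929688, 203.5]]
depth-based ((549.156494140625, 164.16717529296875), (45.62882614135742, 77.60935974121094), 2.0316548347473145)
pca centre [552.46363302 169.09080304] axis [ 0.05942627 -0.9982327 ]
```

View pics/w3.png

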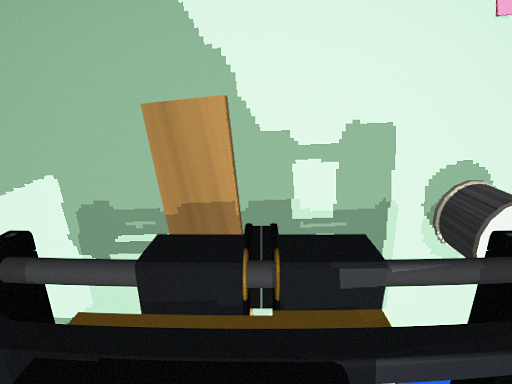

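Emit:
move_arm:
  jaw: [255, 255, 255, 255]
  slide:
    - [0, -0.3, -0.15]
    - [0, -0.3, 0]
    - [0, -0.2, 0]
    - [0, 0, 0]
  dr:
    - [0, 0, 0]
    - [0, 0, 0]
    - [0, 0, 0]
    - [0, 0, 0]

```text
time: 4.75
position: [0.575, 0.1223, 0.003]
tool_rot: [-2.272, -2.17, 0.0]
ft_force: [-0.7, 0.1, -0.2]
grip_width: 0.003
```

```bash
python3 look.py w4; python3 wm.py w4
```

```text
4.8 [0.5751361  0.12218517 0.00300689] [-0.03259558  0.96475152 -0.19866059] [ 4.60323318e-02  9.98939934e-01 -1.81827496e-04]
n 10822 slope [-0.01250855  0.09012685] z med 0.012983517333757619
((546.8900756835938, 166.7152862548828), (74.64508819580078, 42.628353118896484), 88.45520782470703)
[[524.5999755859375, 130.0], [567.2000122070312, 128.8000030517578], [569.2000122070312, 203.39999389648438], [526.5999755859375, 204.60000610351562]]
depth-based ((545.6325073242188, 166.57086181640625), (75.637939453125, 45.26073455810547), 88.6995620727539)
pca centre [548.33940269 169.78692806] axis [-0.02673991 -0.99964242]
```

View pics/w4.png

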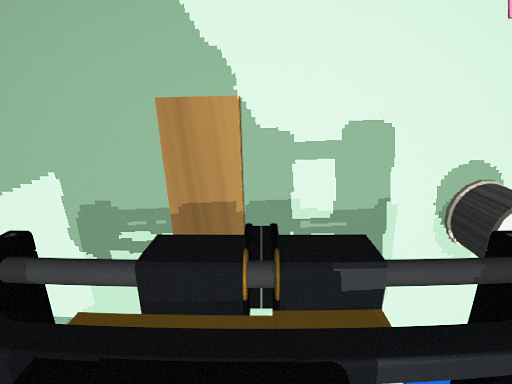

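The wedge now points almost straight at the bolt, with its right edge upright in the image. Next I'll back off, lift, and go behind the heel.

```bash
python3 - <<'E'
from h import *
p,r=pose()
a=plan((0.595,0.123,0.003),88,1);print()
a=plan((0.60,0.16,0.10),89,3,start=a);print()
a=plan((0.549,0.25,0.16),89,3,start=a)
E
```

```text
slide [[0.17, 1.98, 0.0]] 
 dr [[-0.01, 0.01, -0.64]]

slide [[1.24, 0.12, -3.23], [1.24, 0.13, -3.23], [1.24, 0.14, -3.24]] 
 dr [[0.0, 0.0, -0.33], [0.0, 0.0, -0.33], [0.0, 0.0, -0.34]]

slide [[2.97, -1.75, -2.0], [2.97, -1.75, -2.0], [2.97, -1.75, -2.0]] 
 dr [[0.0, 0.0, 0.0], [0.0, 0.0, 0.0], [0.0, 0.0, 0.0]]
```

Emit:
move_arm:
  jaw: [255, 255, 255, 220, 220]
  slide:
    - [0, 2, 0]
    - [0, 0, -4]
    - [0, 0, -4]
    - [3, -1.6, -3.5]
    - [3, -1.8, -3]
  dr:
    - [0, 0, 0]
    - [0, 0, 0]
    - [0, 0, -1]
    - [0, 0, -0.6]
    - [0, 0, 0]

```text
time: 5.3
position: [0.5635, 0.1819, 0.1499]
tool_rot: [2.245, 2.197, 0.002]
ft_force: [0.2, -0.2, 0.5]
grip_width: 0.098
```

Emit:
move_arm:
  jaw: [220, 220, 220, 220]
  slide:
    - [3.2, -1.6, 0]
    - [3.5, 0, 0]
    - [0, 0, 0]
    - [0, 0, 0]
  dr:
    - [0, 0, 0]
    - [0, 0, 0]
    - [0, 0, 0]
    - [0, 0, 0]

```text
time: 5.7
position: [0.5475, 0.25, 0.1478]
tool_rot: [-2.239, -2.204, 0.001]
ft_force: [0.5, -1.2, -0.6]
grip_width: 0.137
```

```bash
python3 look.py w5; python3 wm.py w5
```

```text
5.75 [0.54804799 0.24851624 0.14761019] [ 0.49535471 -0.12115796 -0.47972099] [ 0.01840075  0.99983011 -0.0010788 ]
n 858 slope [-0.03485332 -0.05893967] z med 0.01390293871918441
((547.6194458007812, 183.71414184570312), (45.35064697265625, 38.55655288696289), 89.08785247802734)
[[528.0, 161.3000030517578], [566.5, 160.6999969482422], [567.2999877929688, 206.10000610351562], [528.7000122070312, 206.6999969482422]]
depth-based ((547.6385498046875, 183.22804260253906), (42.167423248291016, 38.60666275024414), 88.2151107788086)
pca centre [547.35196959 187.84125364] axis [-0.03950635 -0.99921932]
```

View pics/w5.png

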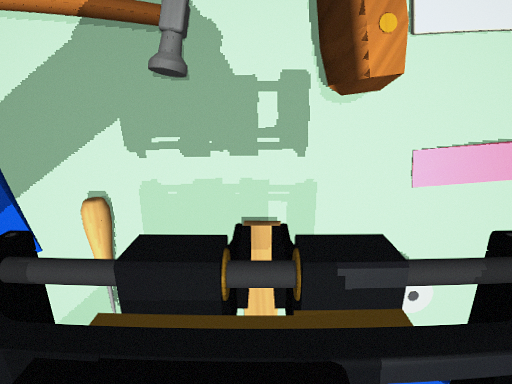

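The gripper hides most of the wedge here, so I'll use the scene and top cameras.

```bash
cat > fx.py <<'E'
from h import *
import sys
t=sys.argv[1]
for cam in("scene","top"):
    im,d=get_image(cam);save(cam+t,im)
    u0,v0=(200,200) if cam=="scene" else (170,150)
    cr=im[v0:v0+100,u0:u0+130];save(cam+t+"c",cv2.resize(cr,None,fx=5,fy=5,interpolation=cv2.INTER_CUBIC))
    hsv=cv2.cvtColor(im,cv2.COLOR_RGB2HSV);m=cv2.inRange(hsv,(8,80,60),(25,255,255))
    v,u=np.mgrid[0:384,0:512]
    P=onplane(cam,np.c_[u.ravel(),v.ravel()].astype(float),0.009).reshape(384,512,3)
    m[(P[:,:,0]<0.48)|(P[:,:,0]>0.65)|(P[:,:,1]>0.27)|(P[:,:,1]<-0.01)]=0
    n,l,st,c=cv2.connectedComponentsWithStats(m)
    k=l==1+np.argmax(st[1:,4]);Q=P[k][:,:2]
    c=Q.mean(0);e,V=np.linalg.eigh(np.cov((Q-c).T));a=V[:,1]*(-np.sign(V[1,1]))
    print(cam,k.sum(),c*1000,"axis",a,cv2.minAreaRect(Q.astype(np.float32)*1000))
print(get_state()["time"])
E
python3 fx.py 5; cd pics; python3 -c "
import cv2,numpy as np
cv2.imwrite('c5.png',np.hstack([cv2.resize(cv2.imread(f'{c}5c.png'),(400,308)) for c in('scene','top')]))"
```

```text
scene 509 [549.89446751 124.92525658] axis [-0.09786984 -0.99519922] ((547.4299926757812, 132.58901977539062), (145.8150634765625, 38.39415740966797), 88.50015258789062)
top 399 [544.29906302 133.15877547] axis [-0.03540749 -0.99937296] ((545.12744140625, 133.94937133789062), (151.23870849609375, 39.23035430908203), 89.8199462890625)
5.85
```

View pics/c5.png

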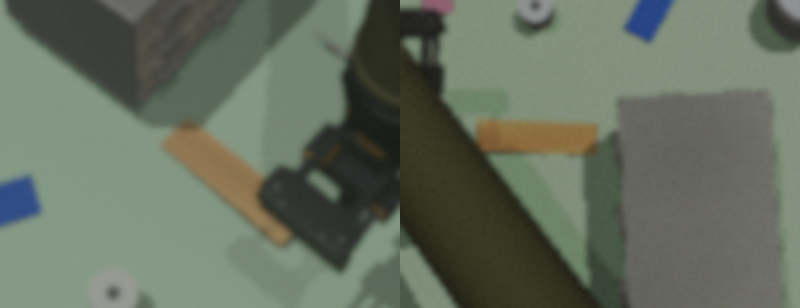

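Both cameras put the wedge centre at about (0.546, 0.133) with its axis nearly along −y. It passes within about 3 mm of the bolt. Now I'll lower behind the heel.

Emit:
move_arm:
  jaw: [220, 220, 220, 220, 220]
  slide:
    - [0, 0, 4.5]
    - [0, 0, 4.5]
    - [0, 0, 4]
    - [0, 0, 1.2]
    - [-1, 0, 0]
  dr:
    - [0, 0, 0]
    - [0, 0, 0]
    - [0, 0, 0]
    - [0, 0, 0]
    - [0, 0, 0]

```text
time: 6.35
position: [0.5464, 0.2392, 0.0045]
tool_rot: [-2.239, -2.2, 0.004]
ft_force: [-0.2, 1.1, -0.0]
grip_width: 0.139
```

Emit:
move_arm:
  jaw: [220, 220, 220, 220, 220]
  slide:
    - [-1, 0, 0]
    - [-1, 0, 0]
    - [-1, 0, 0]
    - [-1, 0, 0]
    - [0, 0, 0]
  dr:
    - [0, 0, 0]
    - [0, 0, 0]
    - [0, 0, 0]
    - [0, 0, 0]
    - [0, 0, 0]

```text
time: 6.85
position: [0.5478, 0.1968, 0.0066]
tool_rot: [2.243, 2.197, -0.0]
ft_force: [-0.1, -1.1, 0.3]
grip_width: 0.136
```

```bash
python3 look.py w6; python3 fx.py 6; cd pics; python3 -c "
import cv2,numpy as np
cv2.imwrite('c6.png',np.hstack([cv2.resize(cv2.imread(f'{c}6c.png'),(400,308)) for c in('scene','top')]))"
```

```text
6.9 [0.54754506 0.1979443  0.00645536] [ 0.02048249 -0.09062333  0.55067866] [ 2.00909867e-02  9.99797871e-01 -7.54842161e-04]
scene 416 [547.65351645  93.40311613] axis [-0.02102447 -0.99977896] ((546.5549926757812, 93.184326171875), (105.49119567871094, 38.711463928222656), 89.07283782958984)
top 265 [543.99603265  89.27447638] axis [-0.07650286 -0.99706936] ((541.6322631835938, 95.45228576660156), (113.94485473632812, 42.017765045166016), 87.67523956298828)
7.0
```

View pics/c6.png

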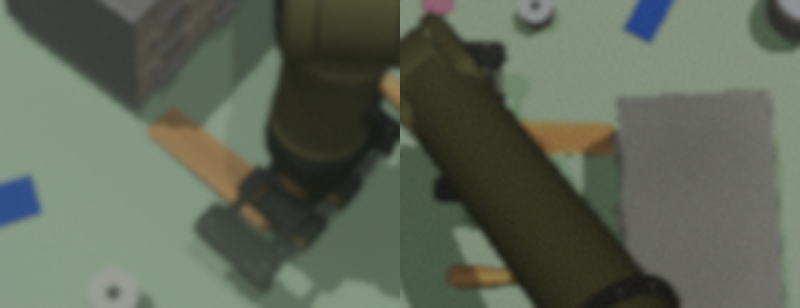

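View pics/w6.png

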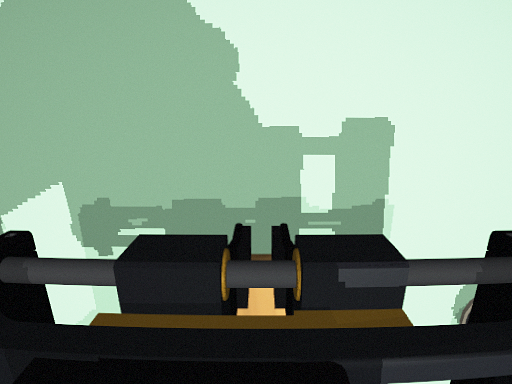

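The wedge slides straight with the fingers, and its thin end is just reaching the cabinet front. I'll continue and then slow down near the bolt.

Emit:
move_arm:
  jaw: [220, 220, 220, 220, 220]
  slide:
    - [-1, 0, 0]
    - [-1, 0, 0]
    - [-1, 0, 0]
    - [-1, 0, 0]
    - [-0.5, 0, 0]
  dr:
    - [0, 0, 0]
    - [0, 0, 0]
    - [0, 0, 0]
    - [0, 0, 0]
    - [0, 0, 0]

```text
time: 7.5
position: [0.5463, 0.1523, 0.0058]
tool_rot: [2.243, 2.199, -0.001]
ft_force: [1.1, 0.2, -0.0]
grip_width: 0.137
```

```bash
python3 look.py w7; python3 fx.py 7; cd pics; python3 -c "
import cv2,numpy as np
cv2.imwrite('c7.png',np.hstack([cv2.resize(cv2.imread(f'{c}7c.png'),(400,308)) for c in('scene','top')]))"
```

```text
7.55 [0.54636167 0.15167594 0.0057733 ] [ 0.46821423 -1.41913123 -0.38757832] [ 0.0206541   0.99978547 -0.00155346]
scene 314 [547.66205023  53.43924967] axis [ 0.03952211 -0.9992187 ] ((546.0963745117188, 46.33375549316406), (95.74845123291016, 39.227264404296875), 89.65092468261719)
top 147 [544.99308991  64.19296756] axis [-0.15846328 -0.98736487] ((542.9807739257812, 66.39559173583984), (69.78370666503906, 35.24460220336914), 89.82755279541016)
7.65
```

View pics/c7.png

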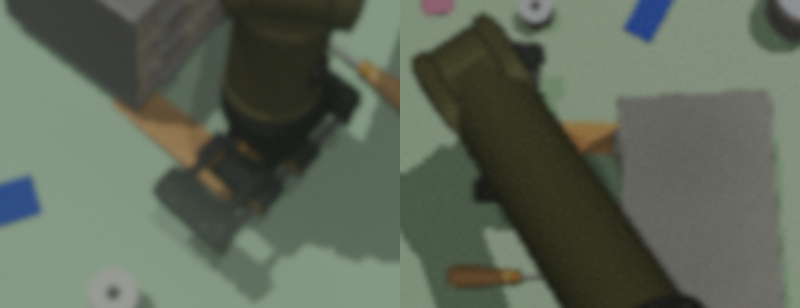

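Emit:
move_arm:
  jaw: [220, 220, 220, 220]
  slide:
    - [-0.4, 0, 0]
    - [-0.4, 0, 0]
    - [-0.3, 0, 0]
    - [0, 0, 0]
  dr:
    - [0, 0, 0]
    - [0, 0, 0]
    - [0, 0, 0]
    - [0, 0, 0]

```text
time: 8.05
position: [0.5461, 0.1427, 0.006]
tool_rot: [2.242, 2.2, -0.001]
ft_force: [-0.2, -0.6, -0.0]
grip_width: 0.136
```

Emit:
move_arm:
  jaw: [220, 220]
  slide:
    - [-0.4, 0, 0]
    - [0, 0, 0]
  dr:
    - [0, 0, 0]
    - [0, 0, 0]

```text
time: 8.25
position: [0.546, 0.1387, 0.006]
tool_rot: [2.242, 2.2, -0.001]
ft_force: [-0.7, 0.3, -0.3]
grip_width: 0.132
```

Emit:
move_arm:
  jaw: [220, 220]
  slide:
    - [-0.4, 0, 0]
    - [0, 0, 0]
  dr:
    - [0, 0, 0]
    - [0, 0, 0]

```text
time: 8.45
position: [0.5459, 0.1346, 0.006]
tool_rot: [2.242, 2.2, -0.001]
ft_force: [0.1, 0.1, -0.3]
grip_width: 0.14
```

Emit:
move_arm:
  jaw: [220, 220]
  slide:
    - [-0.4, 0, 0]
    - [0, 0, 0]
  dr:
    - [0, 0, 0]
    - [0, 0, 0]

```text
time: 8.65
position: [0.5458, 0.1306, 0.0059]
tool_rot: [2.242, 2.2, -0.001]
ft_force: [-0.0, -0.3, 0.2]
grip_width: 0.138
```

Emit:
move_arm:
  jaw: [220, 220]
  slide:
    - [-0.4, 0, 0]
    - [0, 0, 0]
  dr:
    - [0, 0, 0]
    - [0, 0, 0]

```text
time: 8.85
position: [0.5458, 0.1266, 0.006]
tool_rot: [2.242, 2.2, -0.001]
ft_force: [0.1, 0.1, 0.6]
grip_width: 0.137
```

Emit:
move_arm:
  jaw: [220, 220]
  slide:
    - [-0.4, 0, 0]
    - [0, 0, 0]
  dr:
    - [0, 0, 0]
    - [0, 0, 0]

```text
time: 9.05
position: [0.5457, 0.1227, 0.006]
tool_rot: [2.242, 2.2, -0.001]
ft_force: [0.1, 0.2, 0.6]
grip_width: 0.138
```

Emit:
move_arm:
  jaw: [220, 220]
  slide:
    - [-0.3, 0, 0]
    - [0, 0, 0]
  dr:
    - [0, 0, 0]
    - [0, 0, 0]

```text
time: 9.25
position: [0.5456, 0.1198, 0.006]
tool_rot: [2.242, 2.2, -0.001]
ft_force: [-0.2, -0.0, -0.6]
grip_width: 0.133
```

Emit:
move_arm:
  jaw: [220, 220]
  slide:
    - [-0.3, 0, 0]
    - [0, 0, 0]
  dr:
    - [0, 0, 0]
    - [0, 0, 0]

```text
time: 9.45
position: [0.5456, 0.1168, 0.006]
tool_rot: [2.242, 2.2, -0.0]
ft_force: [-0.2, 0.0, -0.4]
grip_width: 0.134
```

Emit:
move_arm:
  jaw: [220, 220]
  slide:
    - [-0.3, 0, 0]
    - [0, 0, 0]
  dr:
    - [0, 0, 0]
    - [0, 0, 0]

```text
time: 9.65
position: [0.5455, 0.1138, 0.006]
tool_rot: [2.242, 2.2, -0.001]
ft_force: [0.1, 0.3, -0.5]
grip_width: 0.137
```

```bash
python3 fx.py 8; python3 -c "
from h import *
im,d=get_image('scene');cv2.imwrite('pics/s8.png',cv2.resize(im[120:270,180:320,::-1],None,fx=4,fy=4,interpolation=cv2.INTER_CUBIC))"
```

```text
scene 147 [550.12233471  28.92448451] axis [ 0.34252695 -0.939508  ] ((547.026611328125, 23.713272094726562), (61.93234634399414, 37.84452819824219), 84.4891357421875)
top 31 [554.08049986  45.31668916] axis [ 0.04791977 -0.99885119] ((552.690673828125, 45.04512023925781), (27.14154624938965, 15.696049690246582), 89.82849884033203)
9.75
```

View pics/s8.png

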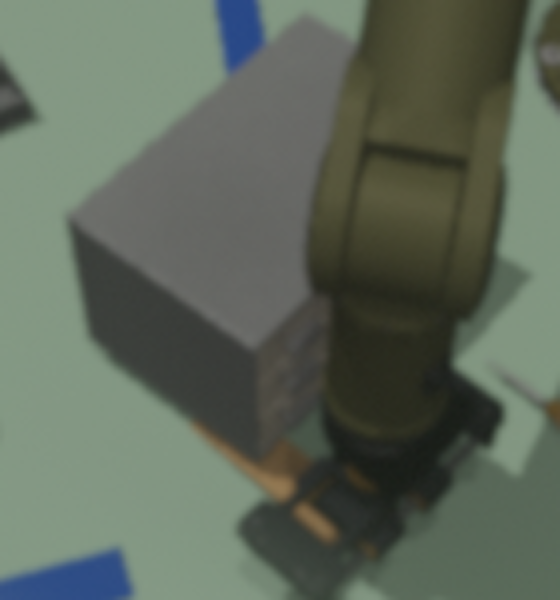

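The wedge is running in under the corner squarely, with no resistance yet.

Emit:
move_arm:
  jaw: [220, 220]
  slide:
    - [-0.3, 0, 0]
    - [0, 0, 0]
  dr:
    - [0, 0, 0]
    - [0, 0, 0]

```text
time: 10.0
position: [0.5455, 0.1109, 0.006]
tool_rot: [2.242, 2.201, -0.0]
ft_force: [-0.2, 1.4, 0.1]
grip_width: 0.133
```

Emit:
move_arm:
  jaw: [220, 220]
  slide:
    - [-0.3, 0, 0]
    - [0, 0, 0]
  dr:
    - [0, 0, 0]
    - [0, 0, 0]

```text
time: 10.2
position: [0.5454, 0.1078, 0.006]
tool_rot: [2.242, 2.2, -0.0]
ft_force: [0.1, -0.2, -0.0]
grip_width: 0.137
```

Emit:
move_arm:
  jaw: [220, 220]
  slide:
    - [-0.2, 0, 0]
    - [0, 0, 0]
  dr:
    - [0, 0, 0]
    - [0, 0, 0]

```text
time: 10.4
position: [0.5454, 0.1061, 0.006]
tool_rot: [2.242, 2.201, -0.0]
ft_force: [0.5, 0.4, 0.3]
grip_width: 0.136
```

Emit:
move_arm:
  jaw: [220, 220]
  slide:
    - [-0.2, 0, 0]
    - [0, 0, 0]
  dr:
    - [0, 0, 0]
    - [0, 0, 0]

```text
time: 10.6
position: [0.5453, 0.1045, 0.0061]
tool_rot: [-2.241, -2.201, -0.0]
ft_force: [0.3, 1.6, -0.1]
grip_width: 0.138
```

Emit:
move_arm:
  jaw: [220, 220]
  slide:
    - [-0.2, 0, 0]
    - [0, 0, 0]
  dr:
    - [0, 0, 0]
    - [0, 0, 0]

```text
time: 10.8
position: [0.5453, 0.1028, 0.006]
tool_rot: [-2.241, -2.201, -0.001]
ft_force: [-1.0, 2.4, -0.1]
grip_width: 0.142
```

Emit:
move_arm:
  jaw: [220, 220]
  slide:
    - [-0.2, 0, 0]
    - [0, 0, 0]
  dr:
    - [0, 0, 0]
    - [0, 0, 0]

```text
time: 11.0
position: [0.5452, 0.1009, 0.0061]
tool_rot: [-2.241, -2.201, -0.001]
ft_force: [0.1, 4.4, -1.1]
grip_width: 0.139
```

The push force is rising (1.6, 2.4, 4.4 N), so the wedge has met the bolt. I'll hold and read again.

Emit:
move_arm:
  jaw: [220, 220, 220]
  slide:
    - [0, 0, 0]
    - [0, 0, 0]
    - [0, 0, 0]
  dr:
    - [0, 0, 0]
    - [0, 0, 0]
    - [0, 0, 0]

```text
time: 11.3
position: [0.5452, 0.1008, 0.006]
tool_rot: [-2.241, -2.201, -0.001]
ft_force: [0.4, 3.7, -0.2]
grip_width: 0.133
```

Emit:
move_arm:
  jaw: [220, 220]
  slide:
    - [-0.1, 0, 0]
    - [0, 0, 0]
  dr:
    - [0, 0, 0]
    - [0, 0, 0]

```text
time: 11.5
position: [0.5452, 0.1, 0.0061]
tool_rot: [-2.241, -2.201, -0.001]
ft_force: [0.1, 4.6, -1.0]
grip_width: 0.138
```

It is snug at about 4.5 N. Now I'll back off, raise and look before the press test.

Emit:
move_arm:
  jaw: [220, 220, 220, 255, 255]
  slide:
    - [1, 0, 0]
    - [3, 0, 0]
    - [3, 0, -2]
    - [0, 0, -4.8]
    - [0, 0, -4.8]
  dr:
    - [0, 0, 0]
    - [0, 0, 0]
    - [0, 0, 0]
    - [0, 0, 0]
    - [0, 0, 0]

```text
time: 12.0
position: [0.5453, 0.1694, 0.1224]
tool_rot: [-2.239, -2.203, 0.006]
ft_force: [1.0, -1.1, 0.8]
grip_width: 0.046
```

Emit:
move_arm:
  jaw: [255, 255, 255, 255, 255]
  slide:
    - [0, 0, -4.8]
    - [0, 0, -4.8]
    - [0, 0, -4.8]
    - [0, 0, 0]
    - [0, 0, 0]
  dr:
    - [0, 0, 0]
    - [0, 0, 0]
    - [0, 0, 0]
    - [0, 0, 0]
    - [0, 0, 0]

```text
time: 12.5
position: [0.5472, 0.1685, 0.2672]
tool_rot: [2.241, 2.197, 0.001]
ft_force: [0.8, 0.6, -0.3]
grip_width: 0.005
```

```bash
python3 look.py w9; python3 fx.py 9;cp top0.npy topA.npy; python3 - <<'E'
from h import *
s=cv2.imread("pics/scene9.png")[120:270,180:320];t=cv2.imread("pics/top9.png")[140:290,170:310]
w=cv2.imread("pics/w9.png")
cv2.imwrite("pics/c9.png",np.vstack([np.hstack([cv2.resize(a,(373,400),interpolation=cv2.INTER_CUBIC) for a in(s,t)])]))
E
```

```text
12.55 [0.5463723  0.16826153 0.26553199] [ 0.05052655 -0.89508504 -0.72841846] [ 0.01931767  0.99981124 -0.00207418]
scene 321 [547.61825428  51.06887918] axis [ 0.09791267 -0.99519501] ((545.80712890625, 40.97115707397461), (98.41641998291016, 40.356773376464844), 88.85295867919922)
top 154 [544.93921892  63.65448788] axis [-0.01996694 -0.99980064] ((544.9347534179688, 60.59388732910156), (58.19694519042969, 39.180755615234375), 89.8393325805664)
12.65
```

View pics/c9.png

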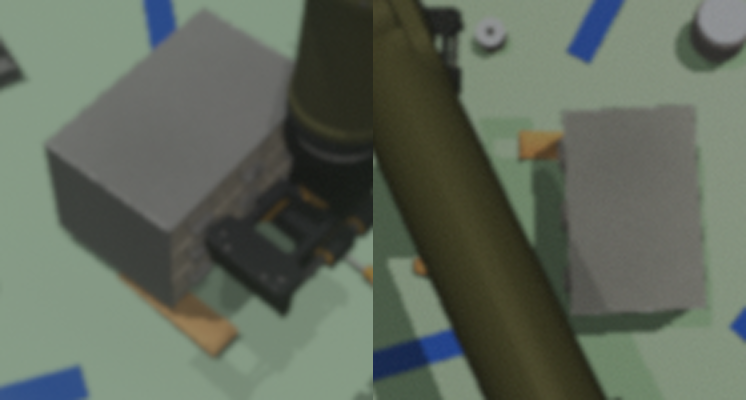

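View pics/w9.png

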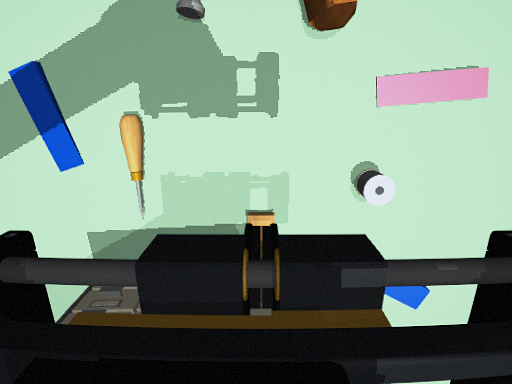

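The wedge sits under the corner with its heel about 70 mm in front of the cabinet, and nothing else has moved. Now the press test.

Emit:
move_arm:
  jaw: [255, 255, 255, 255, 255]
  slide:
    - [-4.2, -0.1, 0]
    - [-4.2, -0.1, 0]
    - [-4.1, -0.1, 0.5]
    - [-4, 0, 1]
    - [0, 0, 3]
  dr:
    - [0, 0, 0]
    - [0, 0, 0]
    - [0, 0, 0]
    - [0, 0, 0]
    - [0, 0, 0]

```text
time: 13.15
position: [0.5414, -0.004, 0.2209]
tool_rot: [2.251, 2.186, -0.003]
ft_force: [0.5, -0.1, -0.8]
grip_width: 0.004
```

Emit:
move_arm:
  jaw: [255, 255, 255]
  slide:
    - [0, 0, 2.5]
    - [0, 0, 0]
    - [0, 0, 0]
  dr:
    - [0, 0, 0]
    - [0, 0, 0]
    - [0, 0, 0]

```text
time: 13.45
position: [0.5398, 0.0045, 0.1953]
tool_rot: [-2.24, -2.2, 0.002]
ft_force: [-0.2, -0.8, 0.9]
grip_width: 0.004
```

Emit:
move_arm:
  jaw: [255, 255, 255, 255]
  slide:
    - [0, 0, 0.6]
    - [0, 0, 0.5]
    - [0, 0, 0.3]
    - [0, 0, 0]
  dr:
    - [0, 0, 0]
    - [0, 0, 0]
    - [0, 0, 0]
    - [0, 0, 0]

```text
time: 13.85
position: [0.5403, 0.0045, 0.1818]
tool_rot: [-2.241, -2.201, 0.001]
ft_force: [1.1, -0.2, 0.6]
grip_width: 0.004
```

Emit:
move_arm:
  jaw: [255, 255]
  slide:
    - [0, 0, 0.2]
    - [0, 0, 0]
  dr:
    - [0, 0, 0]
    - [0, 0, 0]

```text
time: 14.05
position: [0.5405, 0.0044, 0.18]
tool_rot: [2.242, 2.201, -0.0]
ft_force: [0.1, 0.3, 0.5]
grip_width: 0.002
```

Emit:
move_arm:
  jaw: [255, 255]
  slide:
    - [0, 0, 0.2]
    - [0, 0, 0]
  dr:
    - [0, 0, 0]
    - [0, 0, 0]

```text
time: 14.25
position: [0.5408, 0.0046, 0.1796]
tool_rot: [2.241, 2.201, 0.0]
ft_force: [-3.5, 0.7, 6.9]
grip_width: 0.005
```

Emit:
move_arm:
  jaw: [255, 255]
  slide:
    - [0, 0, 0.2]
    - [0, 0, 0]
  dr:
    - [0, 0, 0]
    - [0, 0, 0]

```text
time: 14.45
position: [0.541, 0.0049, 0.1793]
tool_rot: [2.24, 2.2, 0.001]
ft_force: [-5.8, -0.2, 16.5]
grip_width: 0.003
```

Emit:
move_arm:
  jaw: [255, 255, 255, 255]
  slide:
    - [0, 0, -0.05]
    - [0, 0, 0]
    - [0, 0, 0]
    - [0, 0, 0]
  dr:
    - [0, 0, 0]
    - [0, 0, 0]
    - [0, 0, 0]
    - [0, 0, 0]

```text
time: 14.85
position: [0.541, 0.0048, 0.1794]
tool_rot: [2.24, 2.2, 0.001]
ft_force: [-5.1, 0.4, 14.5]
grip_width: 0.006
```

Emit:
move_arm:
  jaw: [255, 255, 255, 255, 255]
  slide:
    - [0, 0, -0.3]
    - [0, 0, -0.7]
    - [0, 0, -3]
    - [1, 0, -4]
    - [3, 0, -4]
  dr:
    - [0, 0, 0]
    - [0, 0, 0]
    - [0, 0, 0]
    - [0, 0, 0]
    - [0, 0, 0]

```text
time: 15.35
position: [0.5412, 0.041, 0.2974]
tool_rot: [2.248, 2.194, -0.003]
ft_force: [0.9, 0.1, -0.1]
grip_width: 0.002
```

Emit:
move_arm:
  jaw: [255, 255, 255, 255, 255]
  slide:
    - [4.5, 0, 0]
    - [4.5, 0, 0]
    - [4.5, 0, 0]
    - [4, 0, 0]
    - [0, 0, 0]
  dr:
    - [0, 0, 0]
    - [0, 0, 0]
    - [0, 0, 0]
    - [0, 0, 0]
    - [0, 0, 0]

```text
time: 15.85
position: [0.542, 0.2271, 0.2968]
tool_rot: [-2.227, -2.21, -0.004]
ft_force: [-0.7, 1.4, 0.8]
grip_width: 0.005
```

```bash
python3 look.py w10; python3 fx.py 10; python3 - <<'E'
from h import *
for cam in("top","scene"):
    _,d1=get_image(cam)
    v,u=np.mgrid[0:384,0:512]
    for d in (np.load(cam+"0.npy"),d1):
        P=world(cam,np.c_[u.ravel(),v.ravel()].astype(float),d.ravel()).reshape(384,512,3)
        m=((d>0)&(abs(P[:,:,2]-0.18)<0.012)&(P[:,:,0]>.25)&(P[:,:,0]<.62)&(P[:,:,1]>-.2)&(P[:,:,1]<.08)).astype(np.uint8)
        n,l,st,c=cv2.connectedComponentsWithStats(m);k=l==1+np.argmax(st[1:,4])
        W=onplane(cam,np.c_[u[k],v[k]].astype(float),.18)[:,:2]
        Q=P[k];co=np.linalg.lstsq(np.c_[Q[:,:2]-Q[:,:2].mean(0),np.ones(len(Q))],Q[:,2],rcond=None)[0]
        print(cam,k.sum(),cv2.minAreaRect(W.astype(np.float32)*1000),"tilt",co)
s=cv2.imread("pics/scene10.png")[120:270,180:320];t=cv2.imread("pics/top10.png")[140:290,170:310]
cv2.imwrite("pics/c10.png",np.hstack([cv2.resize(a,(373,400),interpolation=cv2.INTER_CUBIC) for a in(s,t)]))
print(get_state()["time"])
E
```

```text
15.9 [0.54306129 0.22323537 0.29649078] [-0.10673432 -0.38185124 -0.38625198] [0.01139833 0.99993344 0.00178529]
scene 322 [547.57747005  51.15189133] axis [ 0.10653526 -0.99430892] ((546.0283813476562, 40.80128479003906), (98.45366668701172, 40.091922760009766), 89.6593246459961)
top 148 [544.70038977  63.44271218] axis [ 0.04115925 -0.9991526 ] ((544.92822265625, 60.549095153808594), (58.101776123046875, 39.17967987060547), 89.82581329345703)
16.0
top 3860 ((436.0023498535156, -65.11971282958984), (260.07623291015625, 170.19288635253906), 2.684546709060669) tilt [-0.00219977 -0.00231395  0.17893964]
top 3850 ((435.8506164550781, -65.53923034667969), (260.078369140625, 169.79940795898438), 2.68522572517395) tilt [-0.00019697  0.00064283  0.17909158]
scene 4498 ((441.016357421875, -62.09870910644531), (265.0099792480469, 174.88131713867188), 2.657623052597046) tilt [-0.0035718  -0.00676515  0.17833719]
scene 4491 ((441.2843017578125, -63.28742980957031), (265.4642028808594, 173.2426300048828), 2.669555187225342) tilt [-0.00273481 -0.00322694  0.17849384]
16.1
```

View pics/c10.png

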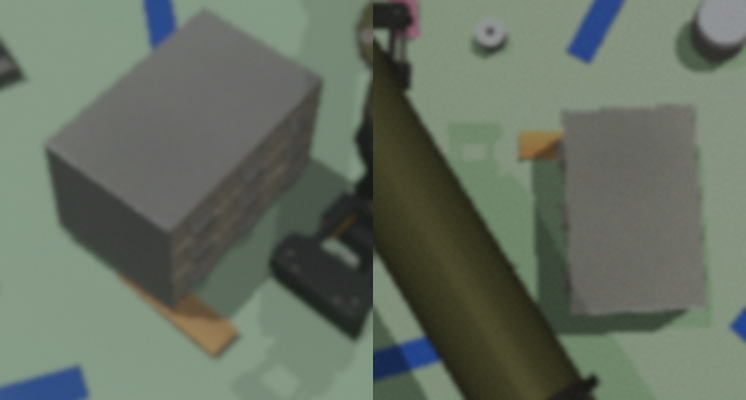

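```bash
python3 -c "
from bench import *
print(close_job())"
```

```text
the job is handed in; nothing more can be done
None
```

The wedge is in under the bare foot, the press test held, and the job is handed in; it reports no verdict.

I nudged the wedge sideways with shut fingertips until it pointed at the bolt, then pushed it in thin end first from its thick end. I stopped when the push had risen to about 4.5 N. Then I pressed on the cabinet's top above the bolt with about 15 N for roughly 0.4 s and took the hand away.

**Last checks:**
- **Press test:** the corner did not sink. The fingertips stayed at about 179.5 mm.
- **Cabinet position:** it moved about 1 mm or less from its place.
- **Level:** the cabinet's tilt changed by about 0.004 rad from the start. The top and scene cameras agreed within noise.
- **Wedge:** its centre line is about 4 mm from the bolt, and it did not move during the press.
- **Other things:** the awl and spool looked undisturbed in the camera pictures. I did not measure the others.

**Not checked directly:** I had no reading of the load the wedge carries. I infer it from the push force and from the corner not sinking.

**Disagreement:** the two cameras differed by about 5 mm on where the cabinet stands. That is well inside the 18 mm allowed for the wedge.

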